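# Set out the massing models by height along the street

## Task

Set the four massing models on the base board in order of height: the tallest on the grey plot next to the model tree, then stepping down plot by plot to the lowest at the fountain end. Stand each one upright, centred on its own plot and square with it (whichever way round), let go, and leave the glue bottle where it stands.

Things in the scene. Friction and masses are not known exactly. Their poses are not given: they have to be found in the camera images.
- tower: pale wooden tower model, 86 mm high, the tallest: a 38 x 38 mm shaft 58 mm high with dark storey lines and, centred on it, a narrower 26 x 26 mm top 28 mm high. x and y are square to its sides. Starts standing on the desk beside the board, turned anyhow. Origin: centre of its underside, z up
- foam_block: plain blue foam block, 44 x 44 mm, 58 mm high (second tallest). x and y are square to its sides. Starts standing on the desk beside the board, turned anyhow. Origin: centre of its underside, z up
- timber_cube: plain brown timber cube, 34 x 34 x 34 mm (third). x and y are square to its sides. Starts standing on the desk beside the board, turned anyhow. Origin: centre of its underside, z up
- timber_slab: plain brown timber block, 30 mm (its x) by 50 mm (its y), 22 mm high (the lowest). Starts standing on the desk beside the board, turned anyhow. Origin: centre of its underside, z up
- model_tree: model tree, round cork crown 34 mm across on a thin trunk, 62 mm high, fixed at the near or the far end of the plywood board (425 x 100 x 8 mm, fixed to the desk, pointing roughly away from the robot), in line with the plots, 70 +- 5 mm from the end plot's centre. At the other end: a low white fountain, 38 mm across, 12 mm high. Origin: centre of the tree's foot, z = 0.008
- plot_a: one of four identical flat grey square plots, 56 x 56 mm and 2 mm thick, fixed on the board. Origin: centre of its underside, on the board's top at z = 0.008; its top, on which a model stands, is at z = 0.010. x runs along the row (either end), y across it, z up. Neighbouring plots are 65 to 85 mm apart, centre to centre. The letter says nothing about its place in the row
- plot_b: one of four identical flat grey square plots, 56 x 56 mm and 2 mm thick, fixed on the board. Origin: centre of its underside, on the board's top at z = 0.008; its top, on which a model stands, is at z = 0.010. x runs along the row (either end), y across it, z up. Neighbouring plots are 65 to 85 mm apart, centre to centre. The letter says nothing about its place in the row
- plot_c: one of four identical flat grey square plots, 56 x 56 mm and 2 mm thick, fixed on the board. Origin: centre of its underside, on the board's top at z = 0.008; its top, on which a model stands, is at z = 0.010. x runs along the row (either end), y across it, z up. Neighbouring plots are 65 to 85 mm apart, centre to centre. The letter says nothing about its place in the row
- plot_d: one of four identical flat grey square plots, 56 x 56 mm and 2 mm thick, fixed on the board. Origin: centre of its underside, on the board's top at z = 0.008; its top, on which a model stands, is at z = 0.010. x runs along the row (either end), y across it, z up. Neighbouring plots are 65 to 85 mm apart, centre to centre. The letter says nothing about its place in the row
- glue_bottle: white glue bottle with a dark pointed cap standing on the desk, 43 mm across, 134 mm high, a bystander to be left alone, behind the models on the left. Origin: centre of its underside, z up
There are look-alikes about, which are no part of the job. What is shaped like the tower but purple is not meant.

How it is judged:
By the outcome, as a careful person would: the job done as asked, in the order asked, and still so for the second after the job is handed in, with the robot touching nothing.
It also fails if it takes over 112 s, if anything falls off the work surface, if the arm or the gripper's body presses on something with over 40 N, if the wrist force passes 120 N, or if a joint passes its speed limit or range.

## Robot

A 7-joint arm with a two-finger parallel gripper is mounted at the origin on the work surface; the furniture and walls round the work are solid. World frame = base frame: x ahead of the robot, y to its left, z up, the work surface at z = 0. Lengths are in mm, angles in rad, forces in N, time in s.
With the tool pointing down it reaches from about 350 to 900 mm from the base axis. Payload 19.9 kg.
Tool frame: the origin (TCP) lies at the very end of the fingers, on their centre line; the grasp point (between the pads) lies r.pinch_z behind it (r.pinch_z is the distance from the TCP to the grasp point, in mm); z points along the fingers, y is the line along which they close (so a half turn about z gives the same grasp; the last joint's range is limited). The gripper opens to 94 mm and grips with 3 to 60 N. Pads are 16 mm wide; open, the fingers measure 119 mm over their backs; the gripper's body (75 mm by 177 mm) begins 78 mm behind the grasp point.
Start: joints at [1.292, 0.417, -0.01, 1.614, 0.005, 1.111, -0.053], TCP at [147.223, -607.391, 205.425] pointing down, gripper open.
Joint ranges: [-2.81, 2.81], [-0.39, 2.02], [-1.27, 1.25], [0.06, 2.57], [-1.19, 4.33], [0.19, 2], [-2.82, 2.82]. Speed limits (rad/s): [1.89, 1.89, 2.39, 2.39, 3.01, 3.01, 3.01].

## Interface

Orientations are given as a 3x3 rotation matrix whose columns are the frame's x, y, z axes.
In Python, from station import r, get_image, get_calibration gives the robot as it stands.
- The arm moves only by the tool send_rows, never from a script. Its arguments are lists of equal length, an entry for each row: "translation": the shift along the tool's x, y, z in m, a list of three; "twist": the turn about the tool's z in rad; "hand": the finger opening in m, from 0 to 0.094. In form: {"translation": [[tx, ty, tz], ...], "twist": [twist, ...], "hand": [hand, ...]}. A call has 1 to 10 rows; each row shifts and turns the commanded pose from where the row before left it, along the tool's axes as they then stand; what a row does not reach is not made up. A row lasts 1/12 s, in which the tool goes at most 41.7 mm and 7.16 degrees, less where a joint would pass 70% of its speed; a pose out of reach is approached as far as the arm can. A call is refused whole if a number of a shift passes 0.0417 or a number of a turn 0.125, either way. A call with a gripper value outside its range is refused whole. The fingers move at their own pace and stop on an object; the grip force is fixed at half the most. Time passes only in rows, so rows that do not move let the fingers close. It gives the time, the measured TCP pose, the force, the opening and the grip force at its end, in the units of the state.
- r.get_obs(): the state, without advancing time (a new reading comes with each control period).
- get_image(name): name is "side" or "top"; returns the picture (480x640x3 uint8, red, green, blue); there is no depth.
- get_calibration(name): a dict with "fov_y" (degrees; the focal length in pixels is half the picture's height over the tangent of half this angle, whatever the lens; pixels are square), "cx", "cy" (the principal point, pixels), "R" (3x3) and "t" (3): a world point X has camera coordinates R X + t. Camera axes: x right, y down, z forward; pixel columns grow to the right and rows downward; lengths in mm; the calibration is good to about 2 mm. A picture is of the moment at which its call begins. get_calibration takes no time and is no camera call.
- r.hand_in(): hands the job in; it is judged then, once.
The state is a dict: "time_s": time; "joint_pos": joint angles; "joint_velocities": joint speeds; "effort": joint torques, N m; "tool_pos": TCP position; "eef_rot": TCP orientation; "contact_force": force on the tool from outside, world axes, zero at the start; "wrist_torque": the same for the moment, N m; "width": finger opening in mm; "grasp_force": force on a finger pad.
Only numpy, scipy, OpenCV 4.12 (cv2) and the standard library are available. Lean on these libraries where they do the work, as an engineer would, in place of code of your own. Each camera call takes 0.05 s, during which the arm holds its last target. There are 200 camera calls.

## Working session

There is one attempt and no reset: what is moved stays moved. The work goes in short steps, Python scripts to look and compute and a tool call to move; the robot and the scene stay as the last step left them, time stands still between calls to the robot, and variables do not carry over. Pictures are saved under pics/ and viewed, at most 14 in all, crops included, and the job is handed in when it is done.

Besides the shell and the picture viewer there is one more tool, called after "Emit:" by a JSON object that holds its "api" and its "payload", one argument or row to a line. send_rows: Moves the arm, as the interface text tells. Its arguments: {"type":"object","properties":{"translation":{"type":"array"},"twist":{"type":"array"},"hand":{"type":"array"}},"required":["translation","twist","hand"]}

```bash
mkdir -p pics; ls; python3 - <<'E'
from station import r,get_image,get_calibration
import cv2
for n in("top","side"):
    cv2.imwrite(f"pics/{n}0.png",get_image(n)[:,:,::-1]); print(n,get_calibration(n))
o=r.get_obs();print(o["tool_pos"],o["eef_rot"],o["time_s"],r.pinch_z,o["width"])
E
```

```text
pics
top {'fov_y': 44.39823742621227, 'cx': 326.2363710637129, 'cy': 237.25902712331632, 'R': array([[-0.24090825, -0.97053913,  0.00412383],
       [-0.88860254,  0.2188571 , -0.40309688],
       [ 0.39031876, -0.10077381, -0.91514802]]), 't': array([ 128.43514163,  521.59178007, 1176.94544441])}
side {'fov_y': 42.329027116983305, 'cx': 323.52082465964315, 'cy': 238.11107632531684, 'R': array([[-0.85582721, -0.51718605,  0.00885262],
       [-0.20904175,  0.33016147, -0.92048626],
       [ 0.47313986, -0.78962776, -0.39067465]]), 't': array([500.8855619 , 178.08709646, 947.85990423])}
[ 147.13303335 -607.08291577  204.89653131] [[ 9.71859157e-01  2.35562428e-01 -3.47632207e-04]
 [ 2.35562667e-01 -9.71858588e-01  1.05567077e-03]
 [-8.91729778e-05 -1.10785247e-03 -9.99999382e-01]] 0.1 18.8 93.89581998940353
```

View pics/top0.png

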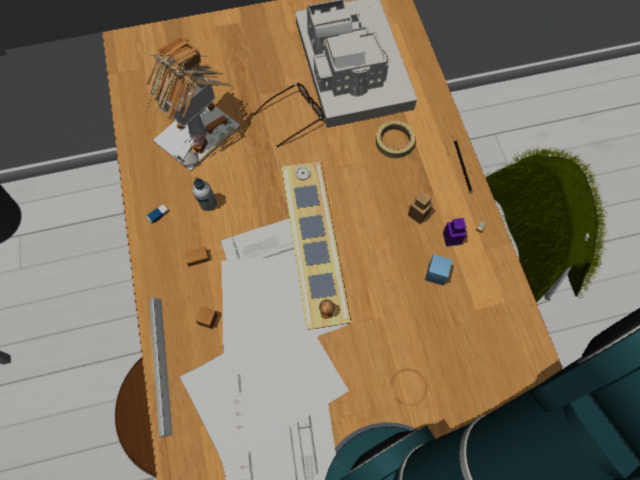

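View pics/side0.png

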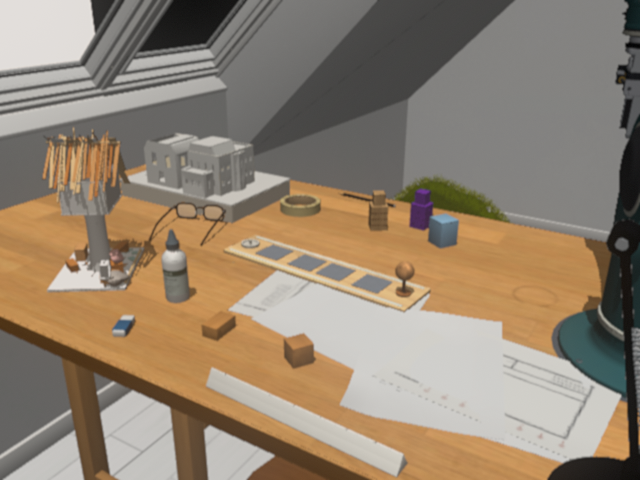

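Top view: the tower is at (420,208), with its purple look-alike at (456,232). The foam is at (439,269), the slab at (197,256) and the cube at (207,317). The tree is at the near end (327,309) and the fountain at the far end (303,173). The pale wooden tower fits the description and the purple one is excluded. I'll confirm in an enlarged crop mosaic.

```bash
cat > h.py <<'E'
import numpy as np,cv2
from station import r,get_image,get_calibration
def px(n,P):
    c=get_calibration(n);f=240/np.tan(np.radians(c["fov_y"]/2));p=np.atleast_2d(P)@c["R"].T+c["t"]
    return p[:,:2]/p[:,2:]*f+[c["cx"],c["cy"]]
def ray(n,uv,z):
    c=get_calibration(n);f=240/np.tan(np.radians(c["fov_y"]/2));uv=np.atleast_2d(uv).astype(float)
    d=np.c_[(uv-[c["cx"],c["cy"]])/f,np.ones(len(uv))]@c["R"];o=-c["R"].T@c["t"]
    return (o+d*((z-o[2])/d[:,2])[:,None])[:,:2]
E
python3 - <<'E'
from h import *
im={n:cv2.imread(f"pics/{n}0.png") for n in("top","side")}
def crop(n,u,v,w=40):
    return cv2.resize(im[n][v-w//2:v+w//2,u-w//2:u+w//2],(196,196),interpolation=cv2.INTER_CUBIC)
T=[crop("top",*p) for p in[(420,208),(439,269),(207,317),(197,256)]]
S=[crop("side",*p,50) for p in[(378,210),(443,230),(299,350),(219,325)]]
cv2.imwrite("pics/mos.png",np.vstack([np.hstack(T),np.hstack(S)]))
b=cv2.resize(im["top"][155:335,270:365],None,fx=3.3,fy=3.3,interpolation=cv2.INTER_CUBIC);cv2.imwrite("pics/board.png",b)
# plots: grey-blue
hsv=cv2.cvtColor(im["top"],cv2.COLOR_BGR2HSV)
print([hsv[v,u].tolist() for u,v in[(307,196),(322,286),(439,262),(207,312),(197,253),(420,205),(422,198)]])
E
```

```text
[[104, 41, 117], [105, 43, 118], [102, 97, 176], [15, 166, 149], [15, 162, 157], [16, 125, 55], [17, 124, 154]]
```

View pics/mos.png

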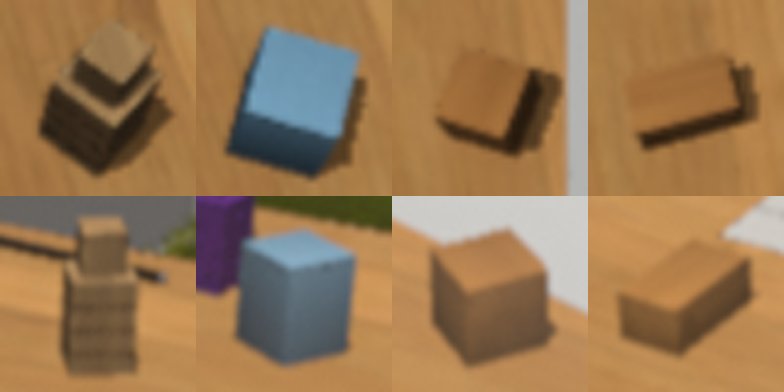

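The crops confirm the pale, storey-lined wooden tower (not the purple one), the foam, the cube and the slab. Next I'll turn their corners and the plot masks into positions.

```bash
python3 - <<'E'
from h import *
A={"tower":("top",(420,208),40,86,[(112,20),(155,48),(122,88),(75,62)]),
"foamT":("top",(439,269),40,58,[(76,27),(162,50),(141,137),(51,112)]),
"cubeT":("top",(207,317),40,34,[(76,48),(141,68),(113,140),(45,115)]),
"slabT":("top",(197,256),40,22,[(42,80),(139,52),(152,90),(54,130)]),
"foamS":("side",(443,230),50,58,[(44,45),(109,33),(161,45),(94,74)]),
"cubeS":("side",(299,350),50,34,[(40,56),(118,33),(156,76),(70,102)]),
"slabS":("side",(219,325),50,22,[(30,95),(104,44),(162,64),(94,116)])}
for k,(n,c,w,z,q) in A.items():
    uv=(np.array(q)+.5)*w/196-.5+np.array(c)-w//2
    p=ray(n,uv,z);e=np.roll(p,-1,0)-p
    print(k,p.mean(0).round(1),"len",np.hypot(*e.T).round(0),"ang",np.degrees(np.arctan2(e[:,1],e[:,0])).round(0)%90)
for n in("top","side"):
    im=cv2.imread(f"pics/{n}0.png");hsv=cv2.cvtColor(im,cv2.COLOR_BGR2HSV)
    m=cv2.inRange(hsv,(90,25,70),(125,90,150))
    N,l,s,ct=cv2.connectedComponentsWithStats(m)
    C=[]
    for i in range(1,N):
        u,v=ct[i]
        if s[i,4]>200 and s[i,4]<900 and ((280<u<350 and 170<v<310) if n=="top" else (240<u<410 and 230<v<300)):
            cn=cv2.findContours((l==i).astype(np.uint8),0,1)[0][0][:,0,:]
            p=ray(n,cn,10).astype(np.float32);R=cv2.minAreaRect(p);c=ray(n,ct[i],10)[0]
            C.append(c);print(n,ct[i].round(1),c.round(1),np.array(R[0]).round(1),np.array(R[1]).round(0),round(R[2],1))
    C=np.array(C);d=C[-1]-C[0];print("row",np.degrees(np.arctan2(d[1],d[0])),np.hypot(*np.diff(C,axis=0).T))
print("tree side/top",ray("top",(327,311),45),px("side",[[0,0,0]]))
E
```

```text
tower [ 587.8 -243.1] len [24. 27. 25. 29.] ang [38. 37. 43. 36.]
foamT [ 431.7 -238.2] len [40. 44. 42. 44.] ang [60. 59. 59. 57.]
cubeT [450.4 293.4] len [31. 35. 33. 33.] ang [59. 59. 56. 56.]
slabT [606.5 292.2] len [47. 21. 49. 27.] ang [ 4.  8. 11.  4.]
foamS [ 431.9 -239.4] len [44. 31. 62. 47.] ang [58. 86. 76. 56.]
cubeS [448.3 299.3] len [33. 33. 36. 33.] ang [61. 58. 61. 54.]
slabS [601.3 297.5] len [48. 31. 46. 32.] ang [2. 0. 3. 2.]
top [306.2 196. ] [698.4   9.7] [698.5   9.5] [51. 51.] 85.6
top [311.4 226.6] [615.2  16.3] [615.5  16.2] [51. 52.] 85.6
top [315.9 252.7] [546.9  21.7] [547.2  21.7] [51. 51.] 85.3
top [321.4 285.4] [465.5  28.2] [465.8  28.2] [51. 52.] 85.7
row 175.44900824773606 [83.44451405 68.43725156 81.74828804]Traceback (most recent call last):
  File "<stdin>", line 24, in <module>
IndexError: index -1 is out of bounds for axis 0 with size 0
```

View pics/board.png

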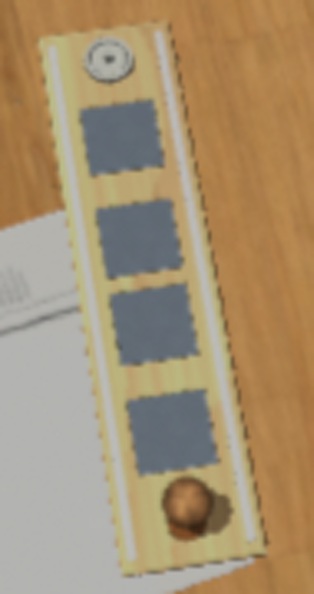

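The enlarged board shows four plots, with the tree at the near end (185,505 in the crop) and the fountain at the far end (107,60). So from the near end the order is tower, foam, cube, slab. I'll check the side view's consistency and the obstacles, then move.

```bash
cat >> h.py <<'E'
def plan(P,psi,zrot=True):
    """shift in current tool axes (mm) and twist (rad) to reach world P (mm), tool-x yaw psi (deg)"""
    o=r.get_obs();R=o["eef_rot"];d=R.T@(np.array(P)-o["tool_pos"]);y=np.degrees(np.arctan2(R[1,0],R[0,0]))
    t=np.radians((y-psi+180)%360-180)
    print("tool shift",d.round(1),"yaw",y.round(1),"twist",t.round(3),"pos",o["tool_pos"].round(1),"t",o["time_s"]);return d,t
E
python3 - <<'E'
from h import *
im=cv2.imread("pics/side0.png");hsv=cv2.cvtColor(im,cv2.COLOR_BGR2HSV)
print(hsv[272,335],hsv[252,276],hsv[283,373])
m=cv2.inRange(hsv,(85,15,50),(130,110,150));m[:235]=0;m[300:]=0;m[:,:250]=0;m[:,400:]=0
N,l,s,ct=cv2.connectedComponentsWithStats(m)
for i in range(1,N):
    if s[i,4]>100: print(s[i,4],ct[i].round(1),ray("side",ct[i],10).round(1))
print("purple",ray("top",(458,222),86),"bottle base",ray("side",(177,296),0),ray("top",(208,206),0),"towerS top",ray("side",np.array((101,30))*50/196+[353,185],86))
# straight-line check: desk left edge and undistorted check via tower px
plan([588,-243,205],38)
E
```

```text
[105  12 132] [114  10 131] [108  10 132]
purple [[ 512.56810492 -301.23968659]] bottle base [[743.3060644  244.25088447]] [[734.12048533 248.07931648]] towerS top [[ 584.8647543  -235.07637065]]
tool shift [ 5.142e+02 -2.500e+02  1.000e-01] yaw 13.6 twist -0.425 pos [ 147.1 -607.1  204.9] t 0.1
```

Emit:
{"api": "send_rows", "payload": {
  "translation": [
    [0.036,-0.0175,0],
    [0.036,-0.0175,0],
    [0.036,-0.0175,0],
    [0.036,-0.0175,0],
    [0.036,-0.0175,0],
    [0.036,-0.0175,0],
    [0.036,-0.0175,0],
    [0.036,-0.0175,0],
    [0.036,-0.0175,0],
    [0.036,-0.0175,0]
  ],
  "twist": [0,0,0,0,0,0,0,0,0,0],
  "hand": [0.094,0.094,0.094,0.094,0.094,0.094,0.094,0.094,0.094,0.094]
}}

```text
time_s: 0.93
tool_pos: [457.0, -350.9, 205.4]
eef_rot: [[0.972, 0.235, -0.0], [0.235, -0.972, 0.0], [-0.0, -0.0, -1.0]]
contact_force: [-0.0, -1.3, 0.3]
width: 94.4
grasp_force: 0.0
```

Emit:
{"api": "send_rows", "payload": {
  "translation": [
    [0.036,-0.0175,0],
    [0.036,-0.0175,0],
    [0.036,-0.0175,0],
    [0.036,-0.0175,0],
    [0.01,-0.005,0],
    [0,0,0],
    [0,0,0],
    [0,0,0],
    [0,0,0],
    [0,0,0]
  ],
  "twist": [0,0,0,0,-0.1,-0.11,-0.11,-0.105,0,0],
  "hand": [0.094,0.094,0.094,0.094,0.094,0.094,0.094,0.094,0.094,0.094]
}}

```text
time_s: 1.77
tool_pos: [587.7, -243.5, 205.1]
eef_rot: [[0.79, 0.613, -0.0], [0.613, -0.79, 0.0], [-0.0, -0.001, -1.0]]
contact_force: [0.4, -0.7, -0.9]
width: 94.2
grasp_force: 0.0
```

```bash
python3 - <<'E'
from h import *
for n in("top","side"): cv2.imwrite(f"pics/{n}1.png",get_image(n)[:,:,::-1])
o=r.get_obs();T=o["tool_pos"];print(T,o["contact_force"])
for n in("top","side"): print(n,px(n,[T]),px(n,[[586,-240,0],[586,-240,86]]))
a=[cv2.imread(f"pics/{n}1.png") for n in("top","side")]
cv2.imwrite("pics/m1.png",np.hstack([cv2.resize(a[0][120:280,340:500],(396,396),interpolation=2),cv2.resize(a[1][110:270,290:450],(396,396),interpolation=2)]))
im=cv2.imread("pics/side0.png").astype(int);sat=im.max(2)-im.min(2)
m=((sat<25)&(im.max(2)<150)).astype(np.uint8);m[:235]=0;m[300:]=0;m[:,:250]=0;m[:,400:]=0
N,l,s,ct=cv2.connectedComponentsWithStats(m)
for i in range(1,N):
    if s[i,4]>100: print(s[i],ct[i].round(1),ray("side",ct[i],10).round(1))
E
```

```text
[ 587.71560647 -243.44230703  205.27701809] [ 0.69014117 -0.28603993  0.14661311]
top [[432.20519217 172.58971001]] [[416.80567259 216.01233273]
 [422.23556732 199.68525993]]
side [[381.72434901 138.91588562]] [[377.63691631 227.74751921]
 [379.29519414 191.962522  ]]
[257 245  35  15 276] [274. 252.] [[694.8  13.9]]
[289 255  36  16 314] [306.7 262.4] [[611.6  20.3]]
[317 264  37  16 342] [335.1 271.6] [[543.8  26.2]]
[353 275  38  18 383] [371.7 283.3] [[462.5  32.4]]
```

View pics/m1.png

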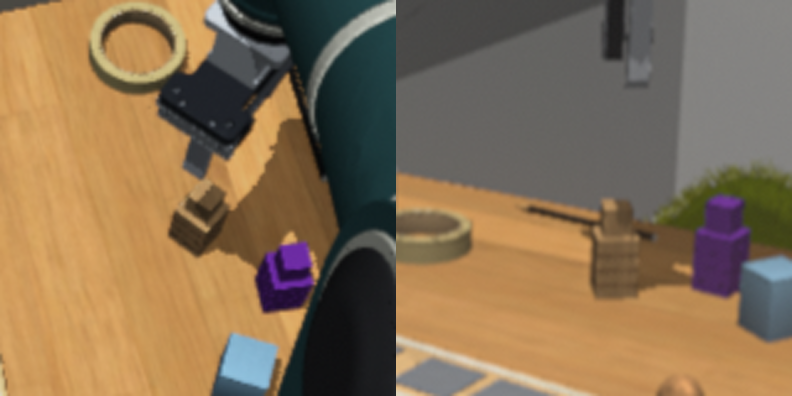

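The side view agrees with the gripper's tip to within a pixel, while top and side differ by about 4 mm. I'll squeeze the tower on both axes, which also gives me the calibration offset.

Emit:
{"api": "send_rows", "payload": {
  "translation": [
    [0.0014,-0.0039,0.009],
    [0,0,0.009],
    [0,0,0.009],
    [0,0,0.009],
    [0,0,0.009],
    [0,0,0.009],
    [0,0,0.009],
    [0,0,0.009],
    [0,0,0],
    [0,0,0]
  ],
  "twist": [-0.12,-0.12,-0.12,-0.12,-0.12,-0.12,-0.12,-0.12,-0.12,-0.12],
  "hand": [0.07,0.07,0.07,0.07,0.07,0.07,0.07,0.07,0.07,0.07]
}}

```text
time_s: 2.7
tool_pos: [586.2, -239.3, 132.8]
eef_rot: [[-0.291, 0.957, -0.001], [0.957, 0.291, 0.0], [0.001, -0.001, -1.0]]
contact_force: [0.3, 0.7, -0.7]
width: 69.6
grasp_force: 0.0
```

Emit:
{"api": "send_rows", "payload": {
  "translation": [
    [0,0,0],
    [0,0,0],
    [0,0,0],
    [0,0,0],
    [0,0,0.03],
    [0,0,0.035],
    [0,0,0.03],
    [0,0,0.018],
    [0,0,0],
    [0,0,0]
  ],
  "twist": [-0.12,-0.12,-0.12,-0.01,0,0,0,0,0,0],
  "hand": [0.07,0.07,0.07,0.07,0.07,0.07,0.07,0.07,0.07,0.07]
}}

```text
time_s: 3.53
tool_pos: [586.4, -239.1, 20.3]
eef_rot: [[-0.612, 0.791, -0.001], [0.791, 0.612, 0.001], [0.001, -0.001, -1.0]]
contact_force: [0.7, 0.3, 0.8]
width: 69.8
grasp_force: 0.0
```

Emit:
{"api": "send_rows", "payload": {
  "translation": [
    [0,0,0],
    [0,0,0],
    [0,0,0],
    [0,0,0],
    [0,0,0],
    [0,0,0]
  ],
  "twist": [0,0,0,0,0,0],
  "hand": [0.045,0.036,0.03,0.03,0.03,0.03]
}}

```text
time_s: 4.03
tool_pos: [586.8, -239.6, 21.0]
eef_rot: [[-0.614, 0.789, 0.0], [0.789, 0.614, -0.0], [-0.001, 0.0, -1.0]]
contact_force: [-2.8, -0.3, 5.5]
width: 38.2
grasp_force: 29.6
```

Emit:
{"api": "send_rows", "payload": {
  "translation": [
    [0,0,0],
    [0,0,0],
    [0,0,0],
    [0,0,0],
    [0,0,0],
    [0,0,0],
    [0,0,0],
    [0,0,0],
    [0,0,0],
    [0,0,0]
  ],
  "twist": [0,0,0,0.12,0.12,0.12,0.12,0.12,0.12,0.12],
  "hand": [0.06,0.072,0.072,0.072,0.072,0.072,0.072,0.072,0.072,0.072]
}}

```text
time_s: 4.87
tool_pos: [586.5, -239.3, 20.3]
eef_rot: [[0.183, 0.983, -0.0], [0.983, -0.183, 0.0], [0.0, -0.0, -1.0]]
contact_force: [-0.5, 0.6, 0.5]
width: 72.2
grasp_force: 0.0
```

Emit:
{"api": "send_rows", "payload": {
  "translation": [
    [0,0,0],
    [0,0,0],
    [0,0,0],
    [0,0,0],
    [0,0,0],
    [0,0,0],
    [0,0,0],
    [0,0,0]
  ],
  "twist": [0.12,0.12,0.12,0.12,0.12,0.12,0.01,0],
  "hand": [0.072,0.072,0.072,0.072,0.072,0.072,0.072,0.072]
}}

```text
time_s: 5.53
tool_pos: [586.6, -239.2, 20.4]
eef_rot: [[0.786, 0.618, -0.0], [0.618, -0.786, -0.0], [-0.0, -0.0, -1.0]]
contact_force: [0.7, -0.0, -0.1]
width: 71.8
grasp_force: 0.0
```

```bash
python3 - <<'E'
from h import *
a=[get_image(n)[:,:,::-1] for n in("top","side")]
cv2.imwrite("pics/m2.png",np.hstack([cv2.resize(a[0][160:240,380:460],(396,396),interpolation=2),cv2.resize(a[1][160:240,340:420],(396,396),interpolation=2)]))
E
```

```text
(no output)
```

View pics/m2.png

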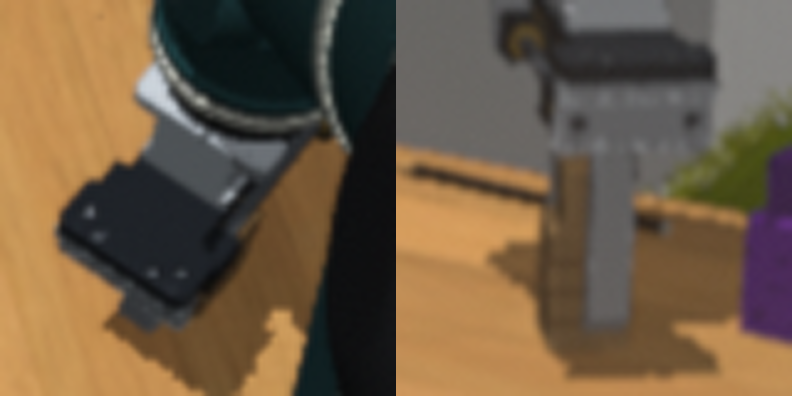

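Emit:
{"api": "send_rows", "payload": {
  "translation": [
    [0,0,0],
    [0,0,0],
    [0,0,0],
    [0,0,0],
    [0,0,0],
    [0,0,0]
  ],
  "twist": [0,0,0,0,0,0],
  "hand": [0.045,0.036,0.03,0.03,0.03,0.03]
}}

```text
time_s: 6.13
tool_pos: [586.6, -239.5, 20.4]
eef_rot: [[0.788, 0.615, 0.0], [0.615, -0.788, 0.0], [0.0, 0.0, -1.0]]
contact_force: [0.3, -1.0, 0.2]
width: 38.0
grasp_force: 30.0
```

The picture shows the fingers straddling the tower (side crop, about (585,250)), with the purple one clear on the right. The tower is held at 38 mm. Now to lift, carry and turn.

Emit:
{"api": "send_rows", "payload": {
  "translation": [
    [0,0,-0.03],
    [0,0,-0.035],
    [0.003,-0.012,-0.035],
    [0.0087,-0.036,0],
    [0.0087,-0.036,0],
    [0.0087,-0.036,0],
    [0.0087,-0.036,0],
    [0.0087,-0.036,0],
    [0.0087,-0.036,0],
    [0.0087,-0.036,0]
  ],
  "twist": [0,0,0,0,0,0,0,0,0,0],
  "hand": [0.03,0.03,0.03,0.03,0.03,0.03,0.03,0.03,0.03,0.03]
}}

```text
time_s: 6.97
tool_pos: [473.4, 9.4, 120.5]
eef_rot: [[0.788, 0.615, 0.0], [0.615, -0.788, -0.0], [-0.0, 0.0, -1.0]]
contact_force: [0.1, 1.1, -1.8]
width: 38.0
grasp_force: 30.0
```

Emit:
{"api": "send_rows", "payload": {
  "translation": [
    [0.0054,-0.024,0],
    [0,0,0],
    [0,0,0],
    [0,0,0],
    [0,0,0],
    [0,0,0],
    [0,0,0],
    [0,0,0.03],
    [0,0,0.03],
    [0,0,0.02]
  ],
  "twist": [0,0.123,0.124,0.124,0.124,0.124,0.123,0,0,0],
  "hand": [0.03,0.03,0.03,0.03,0.03,0.03,0.03,0.03,0.03,0.03]
}}

```text
time_s: 7.8
tool_pos: [463.2, 30.2, 38.7]
eef_rot: [[0.997, -0.079, -0.001], [-0.079, -0.997, 0.0], [-0.001, 0.0, -1.0]]
contact_force: [-0.2, -0.4, -1.0]
width: 38.1
grasp_force: 30.0
```

```bash
python3 - <<'E'
from h import *
a=[get_image(n)[:,:,::-1] for n in("top","side")]
for n,i in zip(("top","side"),a): cv2.imwrite(f"pics/{n}3.png",i)
plan([464,30.3,36],-4.55)
cv2.imwrite("pics/m3.png",np.hstack([cv2.resize(a[0][245:325,280:360],(396,396),interpolation=2),cv2.resize(a[1][220:300,330:410],(396,396),interpolation=2)]))
E
```

```text
tool shift [ 2.  -0.2  2.1] yaw -4.5 twist 0.001 pos [462.   30.2  38.1] t 7.9
```

View pics/m3.png

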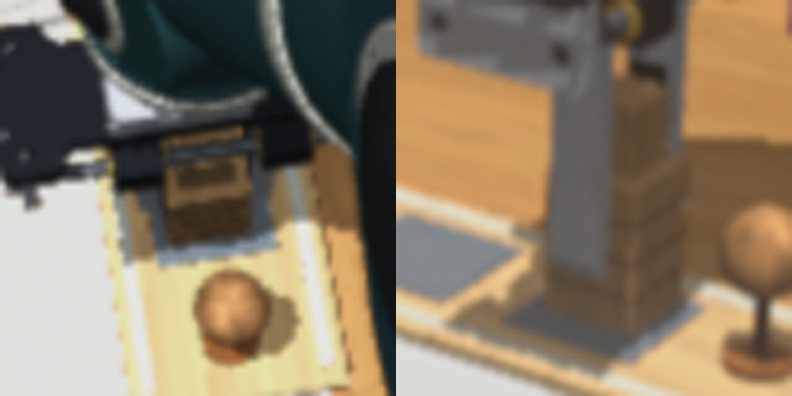

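```bash
python3 - <<'E'
from h import *
u=np.array([np.cos(np.radians(-4.55)),np.sin(np.radians(-4.55))]);v=np.array([-u[1],u[0]])
def C(n,q,z,o): 
    p=ray(n,(np.array(q)+.5)/4.95-.5+o,z); return p
T=C("top",[(170,247),(250,236)],18,[280,245]);P=C("top",[(160,265),(277,245)],10,[280,245])
print("top tower corners",T.round(1),"front edge ctr->centre",(T.mean(0)+19*u).round(1),"vs plot top",[465.5,28.2], "plot edge", P.mean(0)+28*u)
q=[(637-396,332),(692-396,303)];T=C("side",q,18,[330,220])
# near-left corner = c-19u+19v ; near-right = c-19u-19v
print("side",T.round(1),(T.mean(0)+19*u).round(1),"vs plot side",[462.5,32.4])
E
```

```text
top tower corners [[445.6  50.4]
 [442.   13.7]] front edge ctr->centre [462.8  30.5] vs plot top [465.5, 28.2] plot edge [467.05580922  26.94619214]
side [[439.7  52. ]
 [432.8  20.5]] [455.2  34.7] vs plot side [462.5, 32.4]
```

The tower looks about 3 mm too near the tree and about 2 mm off sideways. I'll correct that and lower it.

Emit:
{"api": "send_rows", "payload": {
  "translation": [
    [0.0036,0.0019,0.003],
    [0,0,0.002],
    [0,0,0],
    [0,0,0],
    [0,0,0]
  ],
  "twist": [0,0,0,0,0],
  "hand": [0.03,0.03,0.03,0.03,0.03]
}}

```text
time_s: 8.32
tool_pos: [467.8, 28.1, 36.2]
eef_rot: [[0.997, -0.079, 0.001], [-0.079, -0.997, 0.0], [0.001, -0.0, -1.0]]
contact_force: [0.2, -0.3, -0.9]
width: 37.8
grasp_force: 30.0
```

Emit:
{"api": "send_rows", "payload": {
  "translation": [
    [0,0,0.002],
    [0,0,0],
    [0,0,0]
  ],
  "twist": [0,0,0],
  "hand": [0.03,0.03,0.03]
}}

```text
time_s: 8.57
tool_pos: [467.4, 28.1, 33.5]
eef_rot: [[0.997, -0.079, -0.0], [-0.079, -0.997, 0.0], [-0.0, -0.0, -1.0]]
contact_force: [-0.2, -0.0, -1.3]
width: 37.8
grasp_force: 30.0
```

Emit:
{"api": "send_rows", "payload": {
  "translation": [
    [0,0,0.002],
    [0,0,0.001],
    [0,0,0]
  ],
  "twist": [0,0,0],
  "hand": [0.03,0.03,0.03]
}}

```text
time_s: 8.82
tool_pos: [467.4, 28.1, 30.4]
eef_rot: [[0.997, -0.079, -0.0], [-0.079, -0.997, 0.0], [-0.0, -0.0, -1.0]]
contact_force: [1.0, -0.4, 0.4]
width: 38.0
grasp_force: 30.0
```

Emit:
{"api": "send_rows", "payload": {
  "translation": [
    [0,0,0.0005],
    [0,0,0]
  ],
  "twist": [0,0],
  "hand": [0.03,0.03]
}}

```text
time_s: 8.98
tool_pos: [467.5, 28.1, 30.4]
eef_rot: [[0.997, -0.079, 0.0], [-0.079, -0.997, -0.0], [0.0, 0.0, -1.0]]
contact_force: [-5.5, -1.0, 15.2]
width: 38.0
grasp_force: 30.0
```

Emit:
{"api": "send_rows", "payload": {
  "translation": [
    [0,0,0],
    [0,0,0],
    [0,0,0],
    [0,0,-0.03],
    [0,0,-0.04],
    [0,0,-0.04],
    [-0.0021,0.0384,0],
    [-0.0021,0.0384,0],
    [-0.0021,0.0384,0],
    [-0.0021,0.0384,0]
  ],
  "twist": [0,0,0,0,0,0,0,0,0,0],
  "hand": [0.05,0.06,0.06,0.06,0.06,0.06,0.078,0.078,0.078,0.078]
}}

```text
time_s: 9.82
tool_pos: [446.4, -126.0, 140.3]
eef_rot: [[0.997, -0.079, 0.001], [-0.079, -0.997, -0.0], [0.001, 0.0, -1.0]]
contact_force: [0.5, -0.2, -0.1]
width: 77.4
grasp_force: 0.0
```

Emit:
{"api": "send_rows", "payload": {
  "translation": [
    [-0.0021,0.0384,0],
    [-0.0021,0.0384,0],
    [-0.0021,0.0384,0],
    [0,0,0],
    [0,0,0],
    [0,0,0],
    [0,0,0],
    [0,0,0],
    [0,0,0],
    [0,0,0]
  ],
  "twist": [0,0,0,-0.123,-0.123,-0.123,-0.123,-0.123,-0.123,-0.123],
  "hand": [0.078,0.078,0.078,0.078,0.078,0.078,0.078,0.078,0.078,0.078]
}}

```text
time_s: 10.65
tool_pos: [431.4, -238.7, 139.8]
eef_rot: [[0.705, 0.709, -0.0], [0.709, -0.705, 0.0], [-0.0, -0.0, -1.0]]
contact_force: [-0.9, 0.9, -0.9]
width: 78.2
grasp_force: 0.0
```

Emit:
{"api": "send_rows", "payload": {
  "translation": [
    [0,0,0],
    [0,0,0],
    [0,0,0],
    [0,0,0]
  ],
  "twist": [-0.123,-0.123,0,0],
  "hand": [0.078,0.078,0.078,0.078]
}}

```text
time_s: 10.98
tool_pos: [431.4, -238.8, 139.8]
eef_rot: [[0.52, 0.854, -0.0], [0.854, -0.52, 0.0], [0.0, -0.0, -1.0]]
contact_force: [1.3, 1.1, 0.2]
width: 78.0
grasp_force: 0.0
```

```bash
python3 - <<'E'
from h import *
a=[get_image(n)[:,:,::-1] for n in("top","side")]
for n,i in zip(("top","side"),a): cv2.imwrite(f"pics/{n}4.png",i)
plan([431.7,-239,20],59)
cv2.imwrite("pics/m4.png",np.hstack([cv2.resize(a[0][250:310,295:355],(400,400),interpolation=2),cv2.resize(a[1][235:295,345:405],(400,400),interpolation=2)]))
E
```

```text
tool shift [-1.000e-01  4.000e-01  1.199e+02] yaw 58.6 twist -0.006 pos [ 431.4 -238.8  139.9] t 11.0833
```

View pics/m4.png

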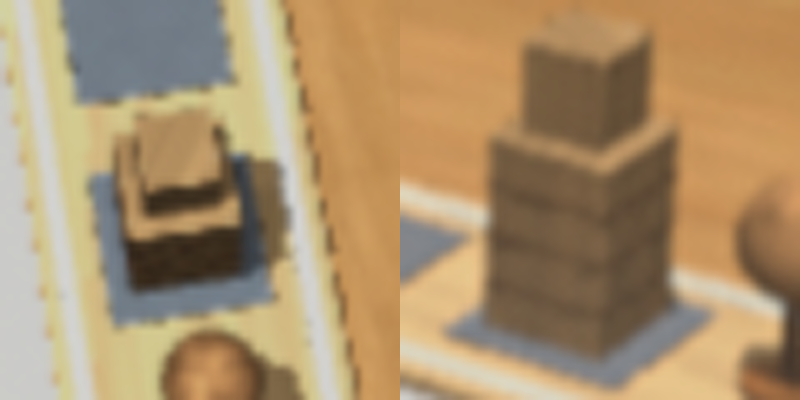

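```bash
cat >> h.py <<'E'
u=np.array([np.cos(np.radians(-4.55)),np.sin(np.radians(-4.55))]);v=np.array([-u[1],u[0]])
def crop(n,q,z,o,s): return ray(n,(np.array(q)+.5)/s-.5+np.array(o),z)
E
python3 - <<'E'
from h import *
s=400/60
def rel(n,t,p,o,tm,pm):
    T=crop(n,t,10,o,s);P=crop(n,p,10,o,s)
    return T,P
T,P=rel("top",[(132,291),(241,272)],[(115,326),(274,297)],[295,250],0,0)
d=T.mean(0)-P.mean(0);print("top along %.1f (want 9) across %.1f"%(d@u,d@v), (T.mean(0)+19*u).round(1),"plot ctr",(P.mean(0)+28*u).round(1),np.hypot(*(T[0]-T[1])),np.hypot(*(P[0]-P[1])))
T,P=rel("side",[(485-400,322),(600-400,358),(672-400,300)],[(45,328),(215,388),(315,312)],[345,235],0,0)
# left=far-left?, mid=near-left, right=near-right
for a in(T,P):print("side along,across of L,N,R",np.c_[a@u,a@v].round(1).tolist(),"ctr",((a[0]+a[2])/2).round(1))
E
```

```text
top along 11.0 (want 9) across 1.0 [468.7  27.9] plot ctr [466.6  27. ] 37.87358963908674 55.15534546094036
side along,across of L,N,R [[480.6, 83.3], [444.0, 82.7], [446.0, 40.9]] ctr [466.8  25.2]
side along,across of L,N,R [[487.4, 92.9], [431.8, 95.0], [432.7, 40.1]] ctr [463.9  29.8]
```

The tower stands square on the plot, about 2 mm too far from the tree (tower's bottom edge at (186,281), plot edge at (194,311) in the crop). That agrees with the top-camera plot estimates, so I'll use those. I'll trim the tower at the end. Now the foam, squeezed on both axes.

Emit:
{"api": "send_rows", "payload": {
  "translation": [
    [0,0,0.03],
    [0,0,0.035],
    [0,0,0.035],
    [0,0,0.02],
    [0,0,0],
    [0,0,0],
    [0,0,0],
    [0,0,0],
    [0,0,0],
    [0,0,0]
  ],
  "twist": [0,0,0,0,0,0,0,0,0,0],
  "hand": [0.078,0.078,0.078,0.078,0.06,0.045,0.036,0.036,0.036,0.036]
}}

```text
time_s: 11.92
tool_pos: [432.1, -239.1, 21.1]
eef_rot: [[0.517, 0.856, 0.002], [0.856, -0.517, -0.001], [0.0, 0.002, -1.0]]
contact_force: [-2.6, 1.7, 13.5]
width: 43.8
grasp_force: 30.0
```

Emit:
{"api": "send_rows", "payload": {
  "translation": [
    [0,0,0],
    [0,0,0],
    [0,0,0],
    [0,0,0],
    [0,0,0],
    [0,0,0],
    [0,0,0],
    [0,0,0],
    [0,0,0],
    [0,0,0]
  ],
  "twist": [0,0,0,0.12,0.12,0.12,0.12,0.12,0.12,0.12],
  "hand": [0.06,0.08,0.08,0.08,0.08,0.08,0.08,0.08,0.08,0.08]
}}

```text
time_s: 12.75
tool_pos: [431.5, -238.7, 20.0]
eef_rot: [[0.984, 0.181, 0.0], [0.181, -0.984, 0.0], [0.0, -0.0, -1.0]]
contact_force: [-0.4, -0.2, 0.4]
width: 80.3
grasp_force: 0.0
```

Emit:
{"api": "send_rows", "payload": {
  "translation": [
    [0,0,0],
    [0,0,0],
    [0,0,0],
    [0,0,0],
    [0,0,0],
    [0,0,0],
    [0,0,0],
    [0,0,0],
    [0,0,0],
    [0,0,0]
  ],
  "twist": [0.12,0.12,0.12,0.12,0.12,0.12,0.01,0,0,0],
  "hand": [0.08,0.08,0.08,0.08,0.08,0.08,0.08,0.08,0.06,0.045]
}}

```text
time_s: 13.58
tool_pos: [431.5, -238.7, 19.9]
eef_rot: [[0.858, -0.513, -0.0], [-0.513, -0.858, 0.0], [-0.0, -0.0, -1.0]]
contact_force: [-0.2, -0.2, 0.9]
width: 70.3
grasp_force: 0.0
```

Emit:
{"api": "send_rows", "payload": {
  "translation": [
    [0,0,0],
    [0,0,0],
    [0,0,0],
    [0,0,0]
  ],
  "twist": [0,0,0,0],
  "hand": [0.036,0.036,0.036,0.036]
}}

```text
time_s: 13.92
tool_pos: [431.5, -238.8, 19.9]
eef_rot: [[0.857, -0.516, -0.0], [-0.516, -0.857, 0.0], [-0.0, -0.0, -1.0]]
contact_force: [0.5, 0.4, 0.4]
width: 44.0
grasp_force: 29.9
```

```bash
python3 - <<'E'
from h import *
plan([546.9,21.7,30],-4.55)
E
```

```text
tool shift [ -35.4 -282.7  -10. ] yaw -31.0 twist -0.462 pos [ 431.5 -238.8   19.9] t 13.9167
```

Emit:
{"api": "send_rows", "payload": {
  "translation": [
    [0,0,-0.03],
    [0,0,-0.035],
    [0,0,-0.035],
    [-0.0044,-0.0353,0],
    [-0.0044,-0.0353,0],
    [-0.0044,-0.0353,0],
    [-0.0044,-0.0353,0],
    [-0.0044,-0.0353,0],
    [-0.0044,-0.0353,0],
    [-0.0044,-0.0353,0]
  ],
  "twist": [0,0,0,0,0,0,0,0,0,0],
  "hand": [0.036,0.036,0.036,0.036,0.036,0.036,0.036,0.036,0.036,0.036]
}}

```text
time_s: 14.75
tool_pos: [533.0, -9.4, 120.0]
eef_rot: [[0.857, -0.516, 0.0], [-0.516, -0.857, 0.0], [-0.0, -0.0, -1.0]]
contact_force: [-0.2, -0.0, -0.8]
width: 44.0
grasp_force: 30.0
```

Emit:
{"api": "send_rows", "payload": {
  "translation": [
    [-0.0046,-0.0356,0],
    [0,0,0],
    [0,0,0],
    [0,0,0],
    [0,0,0],
    [0,0,0.03],
    [0,0,0.03],
    [0,0,0.022],
    [0,0,0],
    [0,0,0]
  ],
  "twist": [0,-0.115,-0.116,-0.116,-0.115,0,0,0,0,0],
  "hand": [0.036,0.036,0.036,0.036,0.036,0.036,0.036,0.036,0.036,0.036]
}}

```text
time_s: 15.58
tool_pos: [546.5, 21.6, 37.6]
eef_rot: [[0.997, -0.08, -0.002], [-0.08, -0.997, -0.0], [-0.002, 0.0, -1.0]]
contact_force: [-0.0, -0.2, 0.5]
width: 43.8
grasp_force: 30.0
```

```bash
python3 - <<'E'
from h import *
plan([546.9,21.7,30],-4.55)
E
```

```text
tool shift [ 0.4 -0.1  7.6] yaw -4.6 twist -0.001 pos [546.5  21.6  37.6] t 15.5833
```

Emit:
{"api": "send_rows", "payload": {
  "translation": [
    [0.0004,0,0.005],
    [0,0,0.002],
    [0,0,0.0007],
    [0,0,0],
    [0,0,0]
  ],
  "twist": [0,0,0,0,0],
  "hand": [0.036,0.036,0.036,0.036,0.036]
}}

```text
time_s: 16.0
tool_pos: [547.7, 21.7, 30.8]
eef_rot: [[0.997, -0.08, 0.001], [-0.08, -0.997, 0.0], [0.001, -0.0, -1.0]]
contact_force: [0.1, 0.3, -0.3]
width: 43.8
grasp_force: 30.0
```

Emit:
{"api": "send_rows", "payload": {
  "translation": [
    [-0.0006,0,0.0008],
    [0,0,0],
    [0,0,0],
    [0,0,0],
    [0,0,0],
    [0,0,-0.03],
    [0,0,-0.04],
    [0,0,-0.04],
    [-0.0148,-0.0329,0],
    [-0.0148,-0.0329,0]
  ],
  "twist": [0,0,0,0,0,0,0,0,0,0],
  "hand": [0.036,0.036,0.055,0.065,0.065,0.065,0.065,0.065,0.065,0.065]
}}

```text
time_s: 16.83
tool_pos: [523.9, 89.2, 141.8]
eef_rot: [[0.996, -0.084, 0.004], [-0.084, -0.996, 0.0], [0.004, -0.001, -1.0]]
contact_force: [0.2, 1.5, -0.1]
width: 65.1
grasp_force: 0.0
```

Emit:
{"api": "send_rows", "payload": {
  "translation": [
    [-0.0148,-0.0329,0],
    [-0.0148,-0.0329,0],
    [-0.0148,-0.0329,0],
    [-0.0148,-0.0329,0],
    [-0.0148,-0.0329,0],
    [-0.0148,-0.0329,0],
    [0,0,0],
    [0,0,0],
    [0,0,0],
    [0,0,0]
  ],
  "twist": [0,0,0,0,0,0,-0.121,-0.121,-0.121,-0.121],
  "hand": [0.065,0.065,0.065,0.065,0.065,0.065,0.065,0.065,0.065,0.065]
}}

```text
time_s: 17.67
tool_pos: [449.7, 293.7, 139.4]
eef_rot: [[0.917, 0.399, -0.0], [0.399, -0.917, -0.0], [-0.0, 0.0, -1.0]]
contact_force: [0.7, -0.8, -0.2]
width: 65.0
grasp_force: 0.0
```

Emit:
{"api": "send_rows", "payload": {
  "translation": [
    [0,0,0],
    [0,0,0],
    [0,0,0],
    [0,0,0],
    [0,0,0],
    [0,0,0]
  ],
  "twist": [-0.121,-0.121,-0.121,-0.121,-0.121,0],
  "hand": [0.068,0.068,0.068,0.068,0.068,0.068]
}}

```text
time_s: 18.17
tool_pos: [449.9, 293.4, 139.4]
eef_rot: [[0.528, 0.849, -0.0], [0.849, -0.528, 0.0], [-0.0, -0.0, -1.0]]
contact_force: [-0.7, 0.3, 1.4]
width: 68.2
grasp_force: 0.0
```

```bash
python3 - <<'E'
from h import *
a=[get_image(n)[:,:,::-1] for n in("top","side")]
for n,i in zip(("top","side"),a): cv2.imwrite(f"pics/{n}5.png",i)
plan([450.4,293.4,6],58)
cv2.imwrite("pics/m5.png",np.hstack([cv2.resize(a[0][220:300,280:360],(400,400),interpolation=2),cv2.resize(a[1][300:380,260:340],(400,400),interpolation=2)]))
E
```

```text
tool shift [  0.3   0.4 133.4] yaw 57.5 twist -0.008 pos [449.9 293.4 139.4] t 18.2667
```

View pics/m5.png

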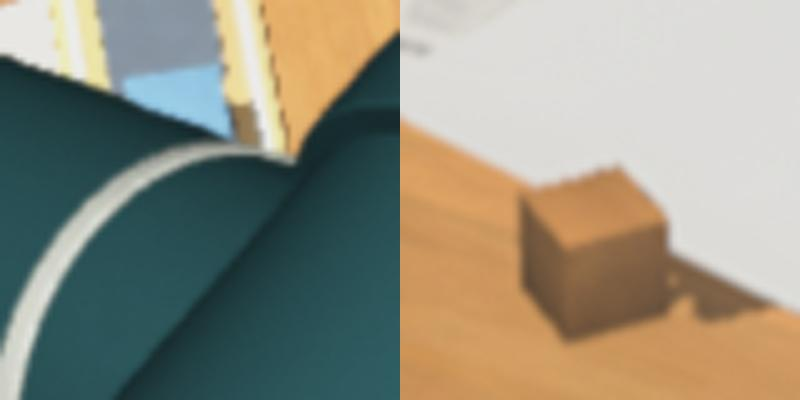

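The arm hides the board in the top crop. In the side crop the cube stands at (595,250), under the gripper. I'll grasp it.

Emit:
{"api": "send_rows", "payload": {
  "translation": [
    [0,0.001,0.035],
    [0,0,0.035],
    [0,0,0.035],
    [0,0,0.02],
    [0,0,0.008],
    [0,0,0],
    [0,0,0],
    [0,0,0],
    [0,0,0],
    [0,0,0]
  ],
  "twist": [0,0,0,0,0,0,0,0,0,0],
  "hand": [0.068,0.068,0.068,0.068,0.068,0.05,0.035,0.028,0.028,0.028]
}}

```text
time_s: 19.1
tool_pos: [451.4, 293.4, 7.6]
eef_rot: [[0.533, 0.846, 0.002], [0.846, -0.533, 0.001], [0.002, 0.001, -1.0]]
contact_force: [-0.4, -0.1, 0.2]
width: 38.0
grasp_force: 0.0
```

Emit:
{"api": "send_rows", "payload": {
  "translation": [
    [0,0,0],
    [0,0,0],
    [0,0,0],
    [0,0,0],
    [0,0,0],
    [0,0,0],
    [0,0,0],
    [0,0,0],
    [0,0,0],
    [0,0,0]
  ],
  "twist": [0,0,0,-0.12,-0.12,-0.12,-0.12,-0.12,-0.12,-0.12],
  "hand": [0.055,0.068,0.068,0.068,0.068,0.068,0.068,0.068,0.068,0.068]
}}

```text
time_s: 19.93
tool_pos: [450.8, 293.0, 6.5]
eef_rot: [[-0.28, 0.96, 0.0], [0.96, 0.28, 0.0], [0.0, 0.0, -1.0]]
contact_force: [-0.0, -0.1, -0.5]
width: 67.9
grasp_force: 0.0
```

Emit:
{"api": "send_rows", "payload": {
  "translation": [
    [0,0,0],
    [0,0,0],
    [0,0,0],
    [0,0,0],
    [0,0,0],
    [0,0,0],
    [0,0,0],
    [0,0,0],
    [0,0,0],
    [0,0,0]
  ],
  "twist": [-0.12,-0.12,-0.12,-0.12,-0.12,-0.12,-0.01,0,0,0],
  "hand": [0.068,0.068,0.068,0.068,0.068,0.068,0.068,0.068,0.05,0.035]
}}

```text
time_s: 20.77
tool_pos: [450.8, 293.1, 6.5]
eef_rot: [[-0.844, 0.536, 0.0], [0.536, 0.844, -0.0], [-0.0, 0.0, -1.0]]
contact_force: [-0.9, 0.3, -0.0]
width: 58.0
grasp_force: 0.0
```

Emit:
{"api": "send_rows", "payload": {
  "translation": [
    [0,0,0],
    [0,0,0],
    [0,0,0],
    [0,0,0]
  ],
  "twist": [0,0,0,0],
  "hand": [0.028,0.028,0.028,0.028]
}}

```text
time_s: 21.1
tool_pos: [450.8, 293.1, 6.5]
eef_rot: [[-0.846, 0.534, 0.0], [0.534, 0.846, 0.0], [-0.0, 0.0, -1.0]]
contact_force: [0.1, -0.7, -0.6]
width: 33.6
grasp_force: 30.0
```

```bash
python3 - <<'E'
from h import *
plan([615.2,16.3,16],175.45)
E
```

```text
tool shift [-286.8 -146.3   -9.5] yaw 147.7 twist -0.484 pos [450.8 293.1   6.5] t 21.1
```

Emit:
{"api": "send_rows", "payload": {
  "translation": [
    [0,0,-0.035],
    [0,0,-0.04],
    [0,0,-0.035],
    [-0.0319,-0.0163,0],
    [-0.0319,-0.0163,0],
    [-0.0319,-0.0163,0],
    [-0.0319,-0.0163,0],
    [-0.0319,-0.0163,0],
    [-0.0319,-0.0163,0],
    [-0.0319,-0.0163,0]
  ],
  "twist": [0,0,0,0,0,0,0,0,0,0],
  "hand": [0.028,0.028,0.028,0.028,0.028,0.028,0.028,0.028,0.028,0.028]
}}

```text
time_s: 21.93
tool_pos: [579.3, 75.6, 116.5]
eef_rot: [[-0.846, 0.534, -0.0], [0.534, 0.846, -0.0], [-0.0, -0.0, -1.0]]
contact_force: [0.5, -0.3, -0.9]
width: 34.2
grasp_force: 30.0
```

Emit:
{"api": "send_rows", "payload": {
  "translation": [
    [-0.0319,-0.0163,0],
    [-0.0316,-0.0159,0],
    [0,0,0],
    [0,0,0],
    [0,0,0],
    [0,0,0],
    [0,0,0.03],
    [0,0,0.035],
    [0,0,0.025],
    [0,0,0]
  ],
  "twist": [0,0,-0.121,-0.121,-0.121,-0.121,0,0,0,0],
  "hand": [0.028,0.028,0.028,0.028,0.028,0.028,0.028,0.028,0.028,0.028]
}}

```text
time_s: 22.77
tool_pos: [612.4, 15.8, 21.8]
eef_rot: [[-0.997, 0.079, -0.007], [0.079, 0.997, 0.0], [0.007, -0.0, -1.0]]
contact_force: [-1.0, 0.7, -1.3]
width: 33.8
grasp_force: 30.0
```

Emit:
{"api": "send_rows", "payload": {
  "translation": [
    [0,0,0],
    [0,0,0],
    [0,0,0]
  ],
  "twist": [0,0,0],
  "hand": [0.028,0.028,0.028]
}}

```text
time_s: 23.02
tool_pos: [616.3, 16.5, 28.4]
eef_rot: [[-0.997, 0.079, 0.002], [0.079, 0.997, 0.0], [-0.002, 0.0, -1.0]]
contact_force: [-0.7, -0.5, -0.2]
width: 33.7
grasp_force: 30.0
```

```bash
python3 - <<'E'
from h import *
plan([615.2,16.3,16.5],175.45)
E
```

```text
tool shift [ 1.1 -0.3 11.9] yaw 175.5 twist 0.001 pos [616.3  16.5  28.4] t 23.0167
```

Emit:
{"api": "send_rows", "payload": {
  "translation": [
    [0.001,0,0.005],
    [0,0,0.004],
    [0,0,0.001],
    [0,0,0],
    [0,0,0],
    [0,0,0]
  ],
  "twist": [0,0,0,0,0,0],
  "hand": [0.028,0.028,0.028,0.028,0.028,0.028]
}}

```text
time_s: 23.52
tool_pos: [614.3, 16.3, 16.6]
eef_rot: [[-0.997, 0.079, 0.0], [0.079, 0.997, -0.0], [-0.0, -0.0, -1.0]]
contact_force: [-1.3, -0.5, 2.0]
width: 33.8
grasp_force: 30.0
```

```bash
python3 - <<'E'
from h import *
plan([615.2,16.3,16.5],175.45)
E
```

```text
tool shift [-0.9  0.1  0.1] yaw 175.5 twist 0.0 pos [614.3  16.3  16.6] t 23.5167
```

Emit:
{"api": "send_rows", "payload": {
  "translation": [
    [0,0,0],
    [0,0,0],
    [0,0,0],
    [0,0,-0.03],
    [0,0,-0.04],
    [0,0,-0.04],
    [0.0042,0.0392,0],
    [0.0042,0.0392,0],
    [0.0042,0.0392,0],
    [0.0042,0.0392,0]
  ],
  "twist": [0,0,0,0,0,0,0,0,0,0],
  "hand": [0.045,0.055,0.055,0.055,0.055,0.055,0.08,0.08,0.08,0.08]
}}

```text
time_s: 24.35
tool_pos: [609.7, 175.4, 126.8]
eef_rot: [[-0.997, 0.08, 0.0], [0.08, 0.997, 0.0], [-0.0, 0.0, -1.0]]
contact_force: [1.0, 0.1, 0.2]
width: 78.1
grasp_force: 0.0
```

Emit:
{"api": "send_rows", "payload": {
  "translation": [
    [0.0042,0.0392,0],
    [0.0042,0.0392,0],
    [0.0042,0.0392,0],
    [0,0,0],
    [0,0,0],
    [0,0,0],
    [0,0,0],
    [0,0,0],
    [0,0,0],
    [0,0,0]
  ],
  "twist": [0,0,0,0.12,0.12,0.12,0.12,0.12,0.12,0.12],
  "hand": [0.08,0.08,0.08,0.08,0.08,0.08,0.08,0.08,0.08,0.08]
}}

```text
time_s: 25.18
tool_pos: [606.5, 292.3, 126.4]
eef_rot: [[-0.602, 0.798, -0.0], [0.798, 0.602, 0.0], [0.0, -0.0, -1.0]]
contact_force: [-0.3, -0.1, 0.1]
width: 79.8
grasp_force: 0.0
```

Emit:
{"api": "send_rows", "payload": {
  "translation": [
    [0,0,0],
    [0,0,0],
    [0,0,0],
    [0,0,0],
    [0,0,0],
    [0,0,0],
    [0,0,0],
    [0,0,0]
  ],
  "twist": [0.12,0.12,0.12,0.12,0.12,0,0,0],
  "hand": [0.08,0.08,0.08,0.08,0.08,0.08,0.08,0.08]
}}

```text
time_s: 25.85
tool_pos: [606.5, 292.3, 126.4]
eef_rot: [[-0.056, 0.998, -0.0], [0.998, 0.056, -0.0], [0.0, -0.0, -1.0]]
contact_force: [0.7, 0.4, 0.2]
width: 79.6
grasp_force: 0.0
```

```bash
python3 - <<'E'
from h import *
a=[get_image(n)[:,:,::-1] for n in("top","side")]
for n,i in zip(("top","side"),a): cv2.imwrite(f"pics/{n}6.png",i)
plan([606,292.5,4],94)
cv2.imwrite("pics/m6.png",np.hstack([cv2.resize(a[0][180:300,260:380],(400,400),interpolation=2),cv2.resize(a[1][225:295,260:400],(400,200),interpolation=2).repeat(2,0)]))
E
```

```text
tool shift [  0.4  -0.5 122.4] yaw 93.1 twist -0.015 pos [606.5 292.1 126.4] t 25.95
```

View pics/m6.png

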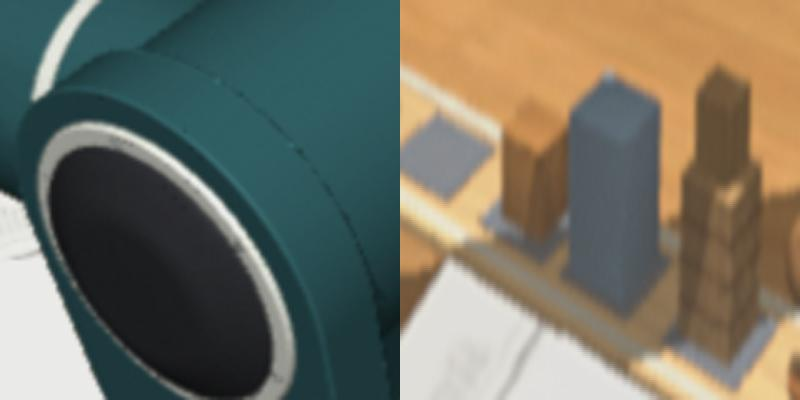

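In the side view all three stand on their plots (arm hides the top view). Now the slab.

Emit:
{"api": "send_rows", "payload": {
  "translation": [
    [0,0,0.035],
    [0,0,0.035],
    [0,0,0.03],
    [0,0,0.013],
    [0,0,0.006],
    [0,0,0.003],
    [0,0,0],
    [0,0,0],
    [0,0,0],
    [0,0,0]
  ],
  "twist": [-0.015,0,0,0,0,0,0,0,0,0],
  "hand": [0.08,0.08,0.08,0.08,0.08,0.08,0.06,0.045,0.03,0.022]
}}

```text
time_s: 26.78
tool_pos: [607.2, 292.5, 5.7]
eef_rot: [[-0.067, 0.998, 0.001], [0.998, 0.067, 0.001], [0.001, 0.002, -1.0]]
contact_force: [0.2, -0.3, -0.5]
width: 56.9
grasp_force: 0.0
```

Emit:
{"api": "send_rows", "payload": {
  "translation": [
    [0,0,0],
    [0,0,0],
    [0,0,0],
    [0,0,0],
    [0,0,0],
    [0,0,0],
    [0,0,0],
    [0,0,0]
  ],
  "twist": [0,0,0,0,0,0,0,0],
  "hand": [0.022,0.022,0.022,0.022,0.05,0.08,0.08,0.08]
}}

```text
time_s: 27.45
tool_pos: [606.5, 292.2, 4.4]
eef_rot: [[-0.067, 0.998, -0.0], [0.998, 0.067, 0.0], [0.0, -0.0, -1.0]]
contact_force: [0.5, -0.6, -0.1]
width: 53.4
grasp_force: 0.0
```

Emit:
{"api": "send_rows", "payload": {
  "translation": [
    [0,0,0],
    [0,0,0],
    [0,0,0],
    [0,0,0],
    [0,0,0],
    [0,0,0],
    [0,0,0],
    [0,0,0],
    [0,0,0],
    [0,0,0]
  ],
  "twist": [-0.12,-0.12,-0.12,-0.12,-0.12,-0.12,-0.12,-0.12,-0.12,-0.12],
  "hand": [0.08,0.08,0.08,0.08,0.08,0.08,0.08,0.08,0.08,0.08]
}}

```text
time_s: 28.28
tool_pos: [606.7, 292.1, 4.5]
eef_rot: [[-0.956, 0.294, 0.0], [0.294, 0.956, 0.0], [-0.0, 0.0, -1.0]]
contact_force: [0.0, -1.0, -0.0]
width: 79.8
grasp_force: 0.0
```

Emit:
{"api": "send_rows", "payload": {
  "translation": [
    [0,0,0],
    [0,0,0],
    [0,0,0],
    [0,0,0],
    [0,0,0],
    [0,0,0],
    [0,0,0],
    [0,0,0],
    [0,0,0],
    [0,0,0]
  ],
  "twist": [-0.12,-0.12,-0.12,-0.01,0,0,0,0,0,0],
  "hand": [0.08,0.08,0.08,0.08,0.08,0.06,0.045,0.042,0.042,0.042]
}}

```text
time_s: 29.12
tool_pos: [606.5, 292.3, 4.5]
eef_rot: [[-0.998, -0.066, 0.0], [-0.066, 0.998, 0.0], [-0.0, 0.0, -1.0]]
contact_force: [0.1, 0.4, 0.4]
width: 49.9
grasp_force: 0.1
```

```bash
python3 - <<'E'
from h import *
print(r.get_obs()["width"],r.get_obs()["grasp_force"])
plan([698.4,9.7,14],175.45)
E
```

```text
49.85249736305768 0.13534003403037786
tool shift [ -73.1 -288.1   -9.5] yaw -176.2 twist 0.145 pos [606.5 292.3   4.5] t 29.1167
```

Emit:
{"api": "send_rows", "payload": {
  "translation": [
    [0,0,0],
    [0,0,0],
    [0,0,0],
    [0,0,-0.03],
    [0,0,-0.035],
    [0,0,-0.035],
    [-0.0091,-0.036,0],
    [-0.0091,-0.036,0],
    [-0.0091,-0.036,0],
    [-0.0091,-0.036,0]
  ],
  "twist": [0,0,0,0,0,0,0,0,0,0],
  "hand": [0.042,0.042,0.042,0.042,0.042,0.042,0.042,0.042,0.042,0.042]
}}

```text
time_s: 29.95
tool_pos: [652.7, 149.1, 104.6]
eef_rot: [[-0.998, -0.066, 0.0], [-0.066, 0.998, -0.0], [-0.0, -0.0, -1.0]]
contact_force: [1.4, -0.1, -0.2]
width: 49.8
grasp_force: 30.0
```

Emit:
{"api": "send_rows", "payload": {
  "translation": [
    [-0.0091,-0.036,0],
    [-0.0091,-0.036,0],
    [-0.0091,-0.036,0],
    [-0.0094,-0.0361,0],
    [0,0,0],
    [0,0,0],
    [0,0,0.03],
    [0,0,0.03],
    [0,0,0.02],
    [0,0,0]
  ],
  "twist": [0,0,0,0,0.072,0.073,0,0,0,0],
  "hand": [0.042,0.042,0.042,0.042,0.042,0.042,0.042,0.042,0.042,0.042]
}}

```text
time_s: 30.78
tool_pos: [696.1, 9.1, 20.0]
eef_rot: [[-0.997, 0.079, -0.006], [0.079, 0.997, -0.0], [0.006, -0.001, -1.0]]
contact_force: [0.2, 0.3, -1.4]
width: 49.7
grasp_force: 30.0
```

Emit:
{"api": "send_rows", "payload": {
  "translation": [
    [0,0,0],
    [0,0,0],
    [0,0,0]
  ],
  "twist": [0,0,0],
  "hand": [0.042,0.042,0.042]
}}

```text
time_s: 31.03
tool_pos: [699.5, 9.8, 26.3]
eef_rot: [[-0.997, 0.079, 0.002], [0.079, 0.997, 0.0], [-0.002, 0.0, -1.0]]
contact_force: [-0.1, -0.4, -0.7]
width: 49.6
grasp_force: 30.0
```

```bash
python3 - <<'E'
from h import *
plan([698.4,9.7,14.5],175.45)
a=[get_image(n)[:,:,::-1] for n in("top","side")]
for n,i in zip(("top","side"),a): cv2.imwrite(f"pics/{n}7.png",i)
cv2.imwrite("pics/m7.png",np.hstack([cv2.resize(a[0][160:330,260:380],(400,567),interpolation=2),cv2.resize(a[1][225:305,245:325],(400,567),interpolation=2)]))
E
```

```text
tool shift [ 1.1 -0.2 11.8] yaw 175.5 twist 0.001 pos [699.5   9.8  26.3] t 31.0333
```

View pics/m7.png

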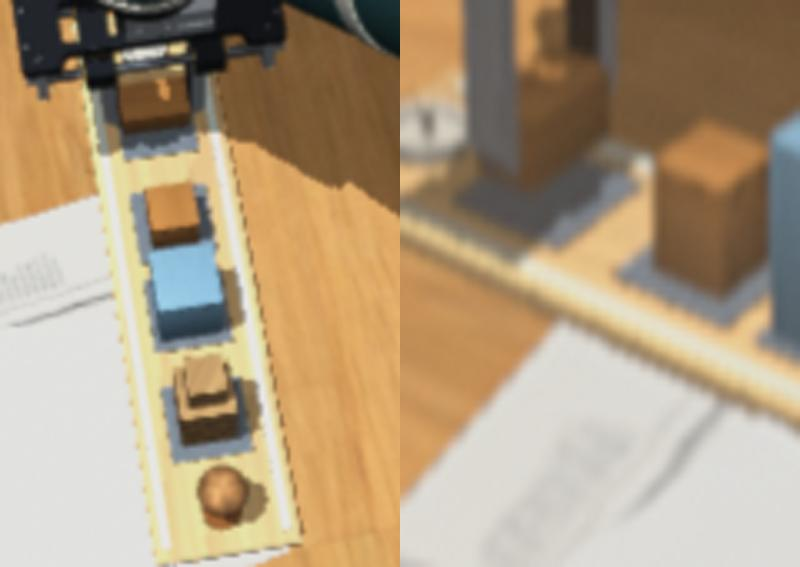

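The tower, foam and cube are in order on their plots, and the slab hovers over the last one. I'll lower it.

Emit:
{"api": "send_rows", "payload": {
  "translation": [
    [0,0,0.005],
    [0,0,0.004],
    [0,0,0.001],
    [0,0,0],
    [0,0,0],
    [0,0,0]
  ],
  "twist": [0,0,0,0,0,0],
  "hand": [0.042,0.042,0.042,0.042,0.042,0.042]
}}

```text
time_s: 31.63
tool_pos: [698.6, 9.5, 14.5]
eef_rot: [[-0.997, 0.079, 0.0], [0.079, 0.997, -0.0], [-0.0, -0.0, -1.0]]
contact_force: [-1.9, -1.8, 4.4]
width: 49.3
grasp_force: 30.0
```

```bash
python3 - <<'E'
from h import *
plan([698.4,9.7,14.5],175.45)
E
```

```text
tool shift [0.2 0.2 0. ] yaw 175.5 twist 0.001 pos [698.6   9.5  14.5] t 31.6333
```

Emit:
{"api": "send_rows", "payload": {
  "translation": [
    [0,0,0],
    [0,0,0],
    [0,0,0],
    [0,0,-0.03],
    [0,0,-0.04],
    [0,0,-0.04],
    [0,-0.04,0],
    [0,-0.04,0],
    [0,-0.04,0],
    [0,-0.04,0]
  ],
  "twist": [0,0,0,0,0,0,0,0,0,0],
  "hand": [0.06,0.07,0.07,0.07,0.07,0.07,0.07,0.07,0.07,0.07]
}}

```text
time_s: 32.47
tool_pos: [685.6, -151.7, 124.6]
eef_rot: [[-0.997, 0.078, 0.0], [0.078, 0.997, -0.0], [-0.0, -0.0, -1.0]]
contact_force: [0.7, -0.5, -1.0]
width: 69.9
grasp_force: 0.0
```

Emit:
{"api": "send_rows", "payload": {
  "translation": [
    [0.04,0,0],
    [0.03,-0.03,0],
    [0,-0.04,0],
    [0,-0.04,0],
    [0,-0.04,0],
    [0,0,0]
  ],
  "twist": [0,0,0,0,0,0],
  "hand": [0.07,0.07,0.07,0.07,0.07,0.07]
}}

```text
time_s: 32.97
tool_pos: [602.6, -303.1, 123.6]
eef_rot: [[-0.996, 0.088, -0.001], [0.088, 0.996, -0.003], [0.001, -0.003, -1.0]]
contact_force: [0.7, -1.0, -0.4]
width: 70.2
grasp_force: 0.0
```

```bash
python3 - <<'E'
from h import *
a=[get_image(n)[:,:,::-1] for n in("top","side")]
for n,i in zip(("top","side"),a): cv2.imwrite(f"pics/{n}8.png",i)
plan([464.9,28.3,30],175.45)
t=lambda v,u:cv2.resize(a[0][v:v+50,u:u+50],(300,300),interpolation=2)
cv2.imwrite("pics/m8.png",np.vstack([np.hstack([t(171,281),t(201,286)]),np.hstack([t(228,291),t(260,296)])]))
E
```

```text
tool shift [165.3 310.9  94.1] yaw 175.3 twist -0.002 pos [ 604.3 -295.1  123.9] t 33.0667
```

View pics/m8.png

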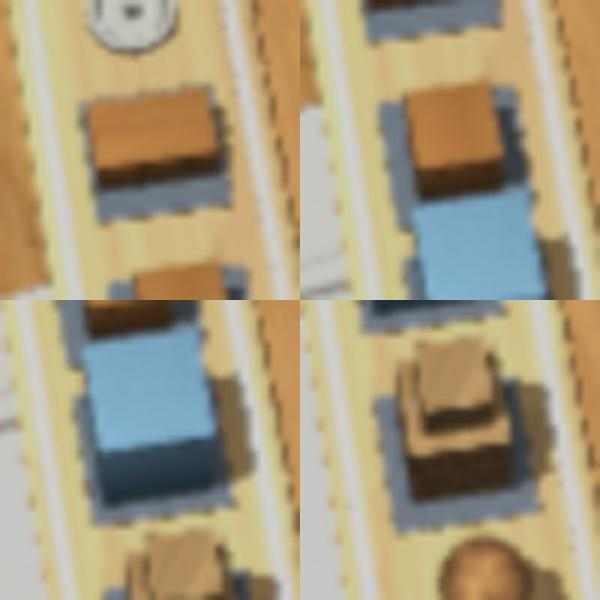

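```bash
python3 - <<'E'
from h import *
D={"slab":([(99,189),(219,171)],[(99,223),(230,204)],(0,0),(281,171),13,(698.4,9.7),15),
"cube":([(420,200),(503,192)],None,(300,0),(286,201),11,(615.2,16.3),17),
"foam":([(103,505),(216,488)],[(95,525),(232,500)],(0,300),(291,228),6,(546.9,21.7),22),
"tower":([(413,502),(512,487)],[(397,535),(541,510)],(300,300),(296,260),9,(465.5,28.2),19)}
for k,(t,p,o,c,w,pc,h) in D.items():
    T=crop("top",np.array(t)-o,10,c,6); e=T[0]-T[1]
    d=T.mean(0)+h*u-np.array(pc)
    s="%s vs mask centre: along %.1f across %.1f w %.0f yaw %.1f"%(k,d@u,d@v,np.hypot(*e),np.degrees(np.arctan2(*(-e[0],e[1]))))
    if p:
        P=crop("top",np.array(p)-o,10,c,6);d=T.mean(0)-P.mean(0);s+=" | edge rel along %.1f across %.1f"%(d@u-w,d@v)
    print(s)
E
```

```text
slab vs mask centre: along 2.2 across -0.4 w 49 yaw -4.2 | edge rel along 2.4 across -0.1
cube vs mask centre: along -0.7 across 0.0 w 33 yaw -7.8
foam vs mask centre: along 2.7 across -0.1 w 44 yaw -4.7 | edge rel along 0.8 across 0.5
tower vs mask centre: along 2.7 across -0.3 w 38 yaw -4.8 | edge rel along 2.4 across 0.7
```

All four are square and in order. The tower and slab each sit about 2.4 mm too far along the row, and there's plenty of time, so I'll regrip both and slide them back.

Emit:
{"api": "send_rows", "payload": {
  "translation": [
    [0.0181,0.0345,-0.005],
    [0.0181,0.0345,0],
    [0.0181,0.0345,0],
    [0.0181,0.0345,0],
    [0.0181,0.0345,0],
    [0.0181,0.0345,0],
    [0.0181,0.0345,0],
    [0.0181,0.0345,0],
    [0.0181,0.0345,0],
    [0,0,0]
  ],
  "twist": [0,0,0,0,0,0,0,0,0,0],
  "hand": [0.07,0.07,0.07,0.07,0.07,0.07,0.07,0.07,0.07,0.07]
}}

```text
time_s: 33.9
tool_pos: [463.9, 36.1, 129.9]
eef_rot: [[-0.998, 0.069, 0.0], [0.069, 0.998, 0.0], [-0.0, 0.0, -1.0]]
contact_force: [0.4, 0.8, 0.7]
width: 70.2
grasp_force: 0.0
```

Emit:
{"api": "send_rows", "payload": {
  "translation": [
    [0,0,0],
    [0,0,0],
    [0,0,0]
  ],
  "twist": [0,0,0],
  "hand": [0.07,0.07,0.07]
}}

```text
time_s: 34.15
tool_pos: [467.1, 28.6, 129.4]
eef_rot: [[-0.997, 0.079, -0.0], [0.079, 0.997, 0.0], [0.0, 0.0, -1.0]]
contact_force: [-0.0, 0.3, -0.5]
width: 70.1
grasp_force: 0.0
```

```bash
python3 - <<'E'
from h import *
plan([467.5,28.1,32],175.45)
E
```

```text
tool shift [-0.4 -0.5 97.4] yaw 175.5 twist 0.0 pos [467.1  28.6 129.4] t 34.15
```

Emit:
{"api": "send_rows", "payload": {
  "translation": [
    [0,-0.0005,0.03],
    [0,0,0.035],
    [0,0,0.025],
    [0,0,0.007],
    [0,0,0],
    [0,0,0],
    [0,0,0],
    [0,0,0],
    [0,0,0],
    [0,0,0]
  ],
  "twist": [0,0,0,0,0,0,0,0,0,0],
  "hand": [0.07,0.07,0.07,0.07,0.07,0.06,0.045,0.03,0.03,0.03]
}}

```text
time_s: 34.98
tool_pos: [467.4, 28.2, 33.1]
eef_rot: [[-0.997, 0.079, 0.001], [0.079, 0.997, -0.0], [-0.001, -0.0, -1.0]]
contact_force: [0.3, 0.1, 0.2]
width: 40.2
grasp_force: 0.0
```

Emit:
{"api": "send_rows", "payload": {
  "translation": [
    [0,0,0],
    [0.0012,0,0],
    [0.0012,0,0],
    [0,0,0],
    [0,0,0],
    [0,0,0]
  ],
  "twist": [0,0,0,0,0,0],
  "hand": [0.03,0.03,0.03,0.03,0.03,0.03]
}}

```text
time_s: 35.48
tool_pos: [465.4, 28.6, 33.0]
eef_rot: [[-0.997, 0.079, 0.002], [0.079, 0.997, -0.0], [-0.002, 0.0, -1.0]]
contact_force: [2.7, -0.8, 7.1]
width: 38.1
grasp_force: 30.0
```

Emit:
{"api": "send_rows", "payload": {
  "translation": [
    [0,0,0],
    [0,0,0],
    [0,0,0],
    [0,0,-0.03],
    [0,0,-0.04],
    [0,0,-0.04],
    [-0.0394,0,0],
    [-0.0394,0,0],
    [-0.0394,0,0],
    [-0.0394,0,0]
  ],
  "twist": [0,0,0,0,0,0,0,0,0,0],
  "hand": [0.05,0.06,0.06,0.06,0.06,0.06,0.075,0.075,0.075,0.075]
}}

```text
time_s: 36.32
tool_pos: [623.3, 15.2, 142.5]
eef_rot: [[-0.997, 0.08, 0.0], [0.08, 0.997, -0.001], [-0.0, -0.001, -1.0]]
contact_force: [0.4, 0.1, 1.0]
width: 74.3
grasp_force: 0.0
```

Emit:
{"api": "send_rows", "payload": {
  "translation": [
    [-0.0394,0,0],
    [-0.0394,0,0],
    [0,0,0],
    [0,0,0],
    [0,0,0.035],
    [0,0,0.035],
    [0,0,0.03],
    [0,0,0.015],
    [0,0,0],
    [0,0,0]
  ],
  "twist": [0,0,0,0,0,0,0,0,0,0],
  "hand": [0.075,0.075,0.075,0.075,0.075,0.075,0.075,0.075,0.075,0.075]
}}

```text
time_s: 37.15
tool_pos: [700.0, 10.3, 28.3]
eef_rot: [[-0.997, 0.078, -0.0], [0.078, 0.997, 0.0], [0.0, 0.0, -1.0]]
contact_force: [-0.6, 0.5, 0.6]
width: 74.8
grasp_force: 0.0
```

Emit:
{"api": "send_rows", "payload": {
  "translation": [
    [0,0,0],
    [0,0,0]
  ],
  "twist": [0,0],
  "hand": [0.075,0.075]
}}

```text
time_s: 37.32
tool_pos: [701.2, 10.2, 29.7]
eef_rot: [[-0.997, 0.079, 0.003], [0.079, 0.997, 0.0], [-0.003, 0.0, -1.0]]
contact_force: [0.7, -0.9, 1.3]
width: 74.9
grasp_force: 0.0
```

```bash
python3 - <<'E'
from h import *
plan([700.5,9.5,15],175.45)
E
```

```text
tool shift [ 0.7 -0.7 14.7] yaw 175.5 twist 0.001 pos [701.2  10.2  29.7] t 37.3167
```

Emit:
{"api": "send_rows", "payload": {
  "translation": [
    [0,-0.0007,0.007],
    [0,0,0.004],
    [0,0,0.002],
    [0,0,0],
    [0,0,0],
    [0,0,0],
    [0,0,0],
    [0,0,0],
    [0,0,0],
    [0,0,0]
  ],
  "twist": [0,0,0,0,0,0,0,0,0,0],
  "hand": [0.075,0.075,0.075,0.075,0.06,0.045,0.042,0.042,0.042,0.042]
}}

```text
time_s: 38.15
tool_pos: [700.3, 9.3, 14.6]
eef_rot: [[-0.997, 0.079, 0.0], [0.079, 0.997, 0.0], [-0.0, 0.0, -1.0]]
contact_force: [-0.6, -0.5, 0.6]
width: 49.7
grasp_force: 30.0
```

Emit:
{"api": "send_rows", "payload": {
  "translation": [
    [0,0,0],
    [0.0011,0,0],
    [0.0011,0,0],
    [0,0,0],
    [0,0,0],
    [0,0,0]
  ],
  "twist": [0,0,0,0,0,0],
  "hand": [0.042,0.042,0.042,0.042,0.042,0.042]
}}

```text
time_s: 38.65
tool_pos: [697.9, 9.5, 14.6]
eef_rot: [[-0.997, 0.079, -0.0], [0.079, 0.997, 0.0], [0.0, 0.0, -1.0]]
contact_force: [-1.5, -0.3, 3.7]
width: 49.8
grasp_force: 30.0
```

Emit:
{"api": "send_rows", "payload": {
  "translation": [
    [0,0,0],
    [0,0,0],
    [0,0,0],
    [0,0,-0.03],
    [0,0,-0.04],
    [0,0,-0.04],
    [0,-0.04,0],
    [0,-0.04,0],
    [0,-0.04,0],
    [0,-0.04,0]
  ],
  "twist": [0,0,0,0,0,0,0,0,0,0],
  "hand": [0.06,0.07,0.07,0.07,0.07,0.07,0.07,0.07,0.07,0.07]
}}

```text
time_s: 39.48
tool_pos: [685.0, -151.9, 124.6]
eef_rot: [[-0.997, 0.078, 0.0], [0.078, 0.997, -0.0], [-0.0, -0.0, -1.0]]
contact_force: [0.4, 0.5, 0.0]
width: 69.8
grasp_force: 0.0
```

Emit:
{"api": "send_rows", "payload": {
  "translation": [
    [0,-0.04,0],
    [0,-0.04,0],
    [0,-0.04,0],
    [0,0,0],
    [0,0,0]
  ],
  "twist": [0,0,0,0,0],
  "hand": [0.07,0.07,0.07,0.07,0.07]
}}

```text
time_s: 39.9
tool_pos: [675.1, -272.6, 123.8]
eef_rot: [[-0.997, 0.083, -0.001], [0.083, 0.997, -0.0], [0.001, -0.0, -1.0]]
contact_force: [0.2, 0.4, -0.6]
width: 69.8
grasp_force: 0.0
```

```bash
python3 - <<'E'
from h import *
a=[get_image(n)[:,:,::-1] for n in("top","side")]
t=lambda v,u:cv2.resize(a[0][v:v+50,u:u+50],(300,300),interpolation=2)
cv2.imwrite("pics/m9.png",np.hstack([np.vstack([t(171,281),t(260,296)]),cv2.resize(a[1][210:310,150:433-133],(400,600))[:, :200] if 0 else cv2.resize(a[1][200:320,150:430],(500,600))]))
E
```

```text
(no output)
```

View pics/m9.png

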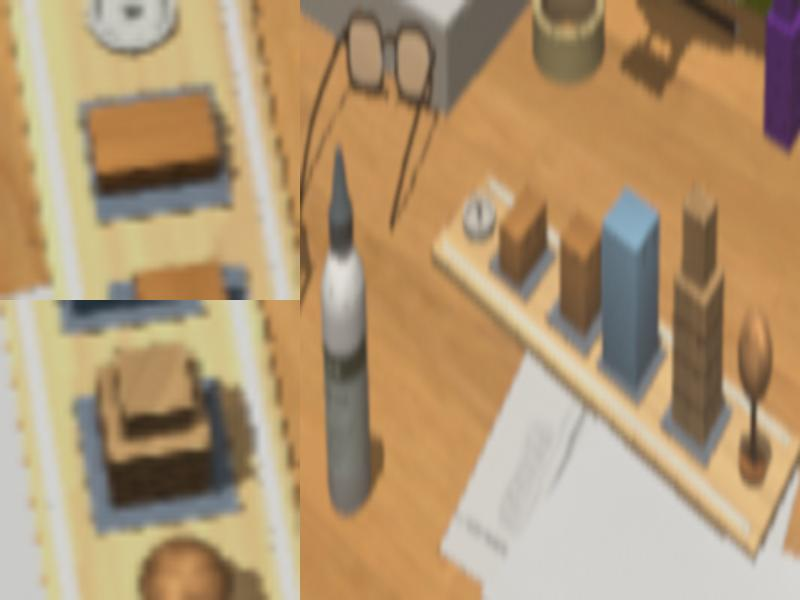

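The slab (150,145) and tower (160,430) are now centred on their plots. All four stand in order, released, and the bottle is untouched. I'm handing in.

```bash
python3 -c "
from station import r
print(r.hand_in())"
```

```text
the job is handed in; nothing more can be done
None
```

The job is handed in: from the tree to the fountain stand the tower, foam block, cube and slab, each released upright and square, within about 3 mm of its plot's centre as measured in the top view, and the glue bottle wasn't touched.

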